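# Zero the lab mill's gap dial and set it four clicks open

### The arm

A 6-joint arm with a two-finger parallel gripper is mounted at the origin on the work surface. World frame = base frame: x ahead of the robot, y to its left, z up, the work surface at z = 0. Lengths are in m, angles in rad, forces in N, time in s.
With the tool pointing down it reaches from about 0.4 to 0.925 m from the base axis. Payload 3.4 kg.
Tool frame: the origin (TCP) lies at the very end of the fingers, on their centre line; the grasp point (between the pads) lies 19 mm behind it (env.grasp_offset is the distance from the TCP to the grasp point, in m); z points along the fingers, y is the direction in which the jaws open and shut (so a half turn about z gives the same grasp; the last joint's range is limited). The gripper opens to 85 mm and grips with 20 to 120 N. Pads are 22 mm wide; open, the fingers measure 114 mm over their backs; the gripper's body (76 mm by 85 mm) begins 54 mm behind the grasp point. The pads swing forward as they close: fully open they stand 13 mm farther back than shut.
Start: joints at [1.115, 0.307, 1.506, -0, 1.328, -0.073], TCP at [0.215, 0.533, 0.231] pointing down, gripper open.
Joint ranges: [-3.12, 3.12], [-1.05, 2.28], [0.14, 2.33], [-1.42, 4.57], [0.1, 2.73], [-2.68, 2.68]. Speed limits (rad/s): [2.57, 2.57, 3.14, 3.14, 3.14, 3.14].

### API

Orientations are given as a 3x3 rotation matrix whose columns are the frame's x, y, z axes.
In Python, from rig import readout, imaging, job, env gives the robot as it stands.
- The arm moves only by the shell command python3 -m handwheel 'ROWS'. ROWS is text: rows parted by semicolons, each of 7 numbers parted by spaces: the turn, a rotation vector about the tool's x, y, z in rad, then the shift along the tool's x, y, z in m, then the closure, from 0 (fully open) to 1 (shut). In form: wx wy wz tx ty tz jaw; .... A call has 1 to 5 rows; each row shifts and turns the commanded pose from where the row before left it, along the tool's axes as they then stand; what a row does not reach is not made up. A row lasts 1/12 s, in which the tool goes at most 41.7 mm and 7.16 degrees, less where a joint would pass 70% of its speed; a pose out of reach is approached as far as the arm can. A call with a gripper value outside its range is refused whole. The fingers move at their own pace and stop on an object; the grip force is fixed at half the most. Time passes only in rows, so rows that do not move let the fingers close. It gives the time, the measured TCP pose, the force and the opening at its end, in the units of the state.
- readout.sense(): the state, without advancing time (a new reading comes with each control period).
- imaging.capture(name): name is "side" or "top" or "wrist"; returns (picture, depth): 420x560x3 uint8, red, green, blue; 420x560 float32, m along the optical axis (not along the pixel's ray), 0 where there is no reading.
- imaging.camera_params(name): a dict with "fov_y" (degrees; the focal length in pixels is half the picture's height over the tangent of half this angle, whatever the lens; pixels are square), "cx", "cy" (the principal point, pixels), "world_from_camera" (4x4, takes a point from camera to world coordinates). Camera axes: x right, y up, looking along -z (the intrinsics and any distortion apply to the point x, -y, -z); pixel columns grow to the right and rows downward; lengths in m; the calibration is good to about 2 mm. A picture is of the moment at which its call begins: read the wrist's pose just before it. camera_params takes no time and is no camera call; for the wrist camera it gives the pose at the moment of the call.
- job.hand_in(): hands the job in, once; it reports no verdict.
The state is a dict: "t": time; "joint_positions": joint angles; "joint_vel": joint speeds; "effort": joint torques, N m; "tcp_pos": TCP position; "orientation": TCP orientation; "wrist_force": force on the tool from outside, world axes, zero at the start; "ft_torque": the same for the moment, N m; "gripper_width": finger opening in m.
Only numpy, scipy, OpenCV 4.12 (cv2) and the standard library are available. Lean on these libraries where they do the work, as an engineer would, in place of code of your own. Each camera call takes 0.05 s, during which the arm holds its last target.

### The job

Set the grinding gap of the bench mill: turn the dial on its deck clockwise (seen from above) gently until it comes up against its stop, without forcing it, then turn it back exactly four clicks. Then push the lock slide beside the dial fully home, towards the dial, and leave the mill released and the glassware and jars beside it where they stand.

Things in the scene. Friction and masses are not known exactly. Their poses are not given: they have to be found in the camera images.
- dial_grip (a point): Grip point of the dial on the mill's deck: a black bar grip, 56 mm long, 22 mm wide, on a round skirt 60 mm across. The point is on the dial's upright axis at the middle of the bar, 28 mm above the deck; the bar stands 9 to 43 mm above the deck. x lies along the bar (either end is alike), y across it (the 22 mm to grip), z up. The bar's direction tells nothing of where the stop is.
- dial_seat (a point): Point on the dial's axis at deck level; its axes are the mill's. The dial has 20 clicks a turn (0.314 rad each), each resisting with 0.1 N m at most, then snapping on; let go, it settles into the nearest click. It starts an unknown 6 to 9 clicks anticlockwise of its stop, so two or three grasps may be needed. Grip it with 30 N or more. Four clicks back from the stop are 1.257 rad anticlockwise.
- gap (a joint): Gap of the grinding plates in m, inside the mill: 0 at the dial's stop (where the dial rests in a click, count zero), +0.00002 per click anticlockwise; far finer than this reading's noise. At the stop, once 0.1 N m is passed, the dial only gives springily, about 5.5 N m per rad: 0.2 N m is a sure sign of the stop; above 0.7 N m (0.13 rad beyond) it is forced and the plates strained.
- lock_thumb (a point): Centre of the lock slide's black thumb block, 22 mm (mill's x) by 12 mm (y) by 24 mm tall, half-way up, 13 mm above the deck. It starts 100 mm from the dial's axis on the mill's +y side and slides 12 mm straight towards the dial (mill's -y), where its pin locks the dial. It takes about 3 N, stays where it is left, and goes home only with the dial resting in a click. Axes are the mill's.
- hopper_rim (a point): Centre of the steel hopper's mouth, 92 mm across, 50 mm above the deck, 145 mm behind the dial's axis. Not to be handled.
- lock (a joint): Lock slide travel in m: 0 open (start), 0.012 fully home.
- mill: The white bench mill with an aluminium deck, 290 mm (x) by 250 mm (y), deck 110 mm above the bench; fixed to the bench. Origin: centre of its underside; x to its back, z up. The dial's axis is 60 mm in front (-x) of it.
- amber_bottle: Bystander: amber reagent bottle, 64 mm across, 140 mm tall, beside the mill on the lock's side. Origin at the centre of its underside.
- beaker: Bystander: glass beaker, 60 mm across, 75 mm tall, on the mill's other side. Origin at the centre of its underside.
- sample_jar: Bystander: white sample jar, 50 mm across, 60 mm tall, on the mill's other side, further back. Origin at the centre of its underside.

How it is judged:
By the outcome, as a careful person would: the job done as asked, in the order asked, and still so for the second after the job is handed in, with the robot touching nothing.
It also fails if it takes over 72 s, if anything falls off the work surface, if the arm or the gripper's body presses on something with over 40 N, if the wrist force passes 120 N, or if a joint passes its speed limit or range.

## Working session

There is one attempt and no reset: what is moved stays moved. The work goes in short steps, Python scripts to look and compute and a shell command to move; the robot and the scene stay as the last step left them, time stands still between calls to the robot, and variables do not carry over. Pictures are saved under pics/ and viewed, and the job is handed in when it is done.

```bash
ls; mkdir -p pics
python3 - <<'E'
from rig import readout, imaging, job, env
import cv2,numpy as np
s=readout.sense(); print(s)
for n in ["side","top","wrist"]:
    p=imaging.camera_params(n); print(n,p)
    im,d=imaging.capture(n); cv2.imwrite(f"pics/{n}0.png",im[:,:,::-1]); np.save(f"pics/{n}0d.npy",d); print(d.min(),d.max())
E
```

```text
pics
{'t': 0.0, 'joint_positions': array([ 1.11452114e+00,  3.07576220e-01,  1.50768303e+00,  6.32395758e-06,
        1.32837383e+00, -7.34729357e-02]), 'joint_vel': array([-0.00025128, -0.00283353, -0.00019926,  0.00016007, -0.00103001,
        0.00063165]), 'effort': array([-5.65312275e-04, -4.57545841e+01, -2.51921082e+01, -2.26292286e-04,
        1.30510938e-02, -1.70969099e-05]), 'tcp_pos': array([0.21447437, 0.53275523, 0.23037554]), 'orientation': array([[-9.27620938e-01,  3.73521855e-01, -9.04537829e-04],
       [ 3.73522918e-01,  9.27619148e-01, -1.82898532e-03],
       [ 1.55900621e-04, -2.03447069e-03, -9.99997918e-01]]), 'wrist_force': array([-0.01021602, -0.02632334, -0.35570048]), 'ft_torque': array([-0.02548363,  0.03247584, -0.00828028]), 'gripper_width': 0.08521922742380887}
side {'fov_y': 45.91141058197662, 'cx': 280.80413373699014, 'cy': 208.32281047902512, 'world_from_camera': array([[-0.99650289,  0.02975676, -0.0780803 ,  0.51358238],
       [-0.0803338 , -0.59826343,  0.79726241,  0.8593186 ],
       [-0.02298864,  0.80074678,  0.59856171,  0.7332529 ],
       [ 0.        ,  0.        ,  0.        ,  1.        ]])}
0.0 3.6238863
top {'fov_y': 45.777777563307254, 'cx': 283.6093161535351, 'cy': 214.84686644655147, 'world_from_camera': array([[ 0.01588136,  0.99842414, -0.05382403,  0.52638373],
       [-0.99956877,  0.01718324,  0.02381185,  0.08173673],
       [ 0.0246992 ,  0.05342265,  0.99826648,  1.40245072],
       [ 0.        ,  0.        ,  0.        ,  1.        ]])}
0.0 2.257871
wrist {'fov_y': 67.14647340080168, 'cx': 285.1275378434308, 'cy': 209.0260386044535, 'world_from_camera': array([[ 0.37336195, -0.87988488, -0.29394462,  0.13858922],
       [ 0.92768441,  0.35358526,  0.11991285,  0.56433985],
       [-0.00157502, -0.31745874,  0.94827078,  0.37342844],
       [ 0.        ,  0.        ,  0.        ,  1.        ]])}
0.0 0.5090961
```

View pics/top0.png

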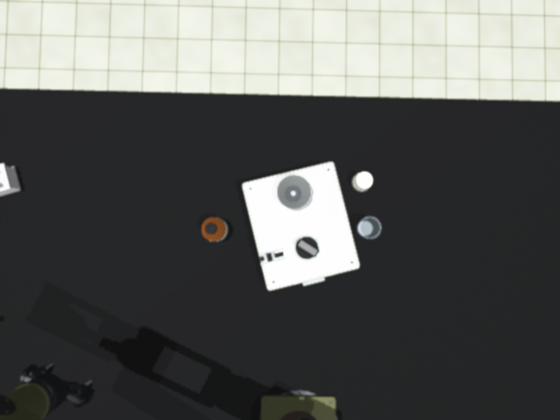

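View pics/side0.png

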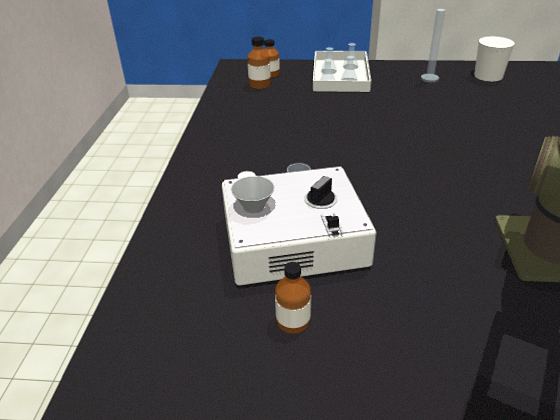

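The top view shows the mill with its hopper at (295,192), dial at (307,247) and lock at (272,257). The amber bottle is at (214,230), the jar at (363,181) and the beaker at (370,228). Next I'll zoom in and measure.

```bash
cat > h.py <<'E'
import numpy as np,cv2
from rig import readout, imaging
def K(p,h=420):
    f=h/2/np.tan(np.radians(p['fov_y'])/2); return f,p['cx'],p['cy']
def ray(p,u,v):
    f,cx,cy=K(p); d=np.array([(u-cx)/f,-(v-cy)/f,-1.]); T=np.array(p['world_from_camera'])
    return T[:3,3],T[:3,:3]@d
def onplane(p,u,v,z):
    o,d=ray(p,u,v); return o+d*(z-o[2])/d[2]
def proj(p,X):
    T=np.linalg.inv(np.array(p['world_from_camera'])); c=T[:3,:3]@np.array(X)+T[:3,3]
    f,cx,cy=K(p); return cx+f*c[0]/-c[2], cy-f*c[1]/-c[2]
def tri(p1,a,p2,b):
    o1,d1=ray(p1,*a);o2,d2=ray(p2,*b)
    A=np.stack([d1,-d2],1); t=np.linalg.lstsq(A,o2-o1,rcond=None)[0]
    x1=o1+d1*t[0];x2=o2+d2*t[1]; return (x1+x2)/2,np.linalg.norm(x1-x2)
E
python3 - <<'E'
import cv2,numpy as np
from h import *
t=cv2.imread('pics/top0.png'); s=cv2.imread('pics/side0.png')
c=t[150:300,190:390]; cv2.imwrite('pics/topz.png',cv2.resize(c,None,fx=4,fy=4,interpolation=cv2.INTER_CUBIC))
c=s[150:290,215:385]; cv2.imwrite('pics/sidez.png',cv2.resize(c,None,fx=4,fy=4,interpolation=cv2.INTER_CUBIC))
E
```

```text
(no output)
```

View pics/topz.png

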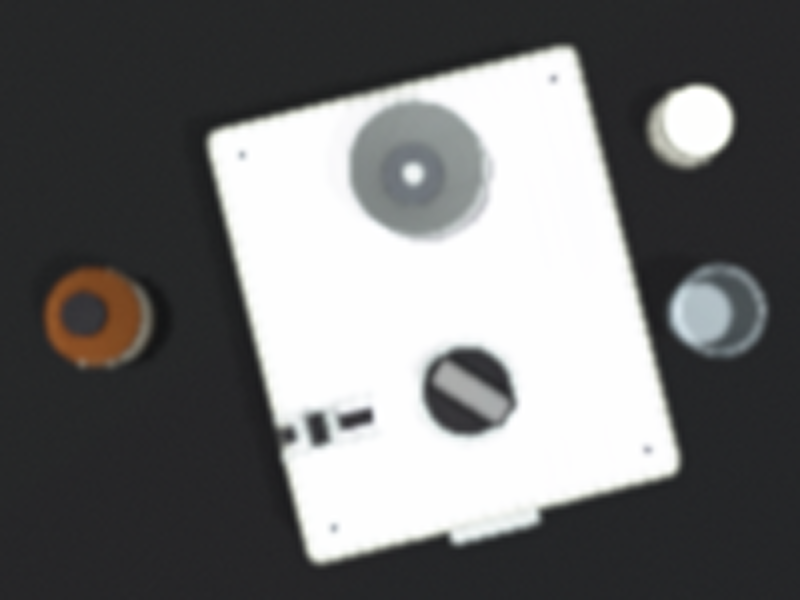

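View pics/sidez.png

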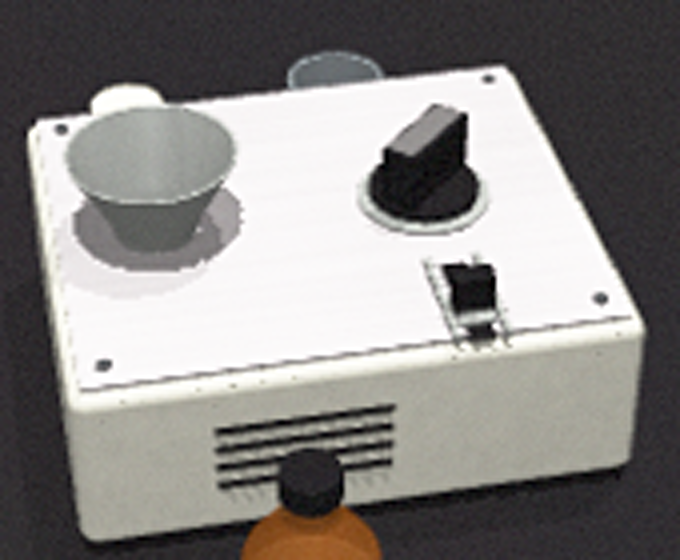

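View pics/wrist0.png

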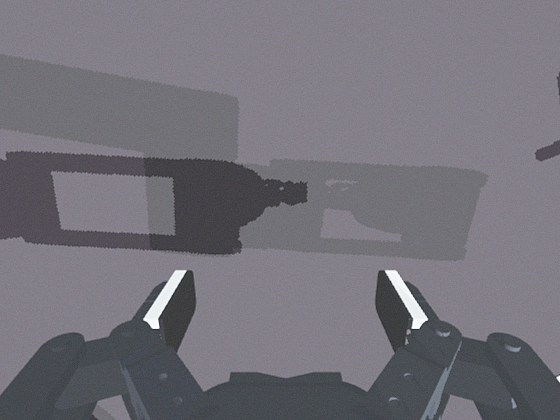

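The zoom shows the dial's bar top as a grey rectangle at about (307.5,247.5) full-frame, with a black skirt around it. The lock thumb is the dark block near (269.5,257), and the hopper is at the back. Next I'll measure them by masks.

```bash
cat > meas.py <<'E'
import cv2,numpy as np
from h import *
t=cv2.imread('pics/top0.png'); p=imaging.camera_params('top')
g=cv2.cvtColor(t,cv2.COLOR_BGR2GRAY)
roi=np.zeros_like(g); roi[155:290,235:350]=1
roi[155:300,235:362]=1
m=((g>150)&(roi>0)).astype(np.uint8)
cs,_=cv2.findContours(m,cv2.RETR_EXTERNAL,cv2.CHAIN_APPROX_NONE); c=max(cs,key=cv2.contourArea)
# drop front tab: opening
m2=np.zeros_like(m); cv2.drawContours(m2,[c],-1,1,-1); m2=cv2.morphologyEx(m2,cv2.MORPH_OPEN,np.ones((25,25)))
c=max(cv2.findContours(m2,cv2.RETR_EXTERNAL,cv2.CHAIN_APPROX_NONE)[0],key=cv2.contourArea)
W=np.array([onplane(p,u,v,0.11)[:2] for u,v in c[:,0]],np.float32)
r=cv2.minAreaRect(W); print('deck rect',r)
B=cv2.boxPoints(r); print(B)
# skirt
sub=np.zeros_like(g); cv2.circle(sub,(307,247),16,1,-1)
dk=((g<150)&(sub>0)).astype(np.uint8)
c=max(cv2.findContours(dk,cv2.RETR_EXTERNAL,cv2.CHAIN_APPROX_NONE)[0],key=cv2.contourArea)
(e,ax,an)=cv2.fitEllipse(c); print('skirt',e,ax,onplane(p,*e,0.117))
br=((g>75)&(g<200)); s2=np.zeros_like(g); cv2.circle(s2,(307,247),12,1,-1)
br=(br&(s2>0)).astype(np.uint8)
c=max(cv2.findContours(br,cv2.RETR_EXTERNAL,cv2.CHAIN_APPROX_NONE)[0],key=cv2.contourArea)
M=cv2.moments(c)
W=np.array([onplane(p,u,v,0.153)[:2] for u,v in c[:,0]],np.float32); r2=cv2.minAreaRect(W); print('bar',r2,cv2.boxPoints(r2))
E
python3 meas.py
```

```text
deck rect ((0.5657241344451904, 0.0056228190660476685), (0.2974683344364166, 0.24930454790592194), 14.798306465148926)
[[ 0.39008498  0.08815123]
 [ 0.4537617  -0.15288411]
 [ 0.7413633  -0.07690559]
 [ 0.6776866   0.16412975]]
skirt (306.5867919921875, 247.37278747558594) (20.951000213623047, 22.143327713012695) [ 0.51259933 -0.00961503  0.117     ]
bar ((0.513322114944458, -0.007480628788471222), (0.056744907051324844, 0.05510221794247627), 45.802581787109375) [[ 0.47379017 -0.00861525]
 [ 0.5132953  -0.04702882]
 [ 0.55285406 -0.00634601]
 [ 0.51334894  0.03206756]]
```

```bash
cat >> meas.py <<'E'
print('----')
print(g[236:260,295:320])
br=((g>105)&(g<215)); s2=np.zeros_like(g); cv2.circle(s2,(307,247),8,1,-1)
s2[:]=0; cv2.ellipse(s2,(307,247),(14,6),32,0,360,1,-1)
br=(br&(s2>0)).astype(np.uint8)
ys,xs=np.nonzero(br)
W=np.array([onplane(p,u,v,0.153)[:2] for u,v in zip(xs,ys)]); mu=W.mean(0); w,v=np.linalg.eigh(np.cov(W.T)); print('bar',len(W),mu,np.degrees(np.arctan2(v[1,1],v[0,1])),np.sqrt(12*w))
E
python3 meas.py | sed -n '/----/,$p'
```

```text
----
[[253 252 251 247 242 239 236 222 204 190 187 188 190 191 194 210 234 244
  249 252 253 254 254 254 254]
 [251 248 244 235 230 226 204 164 130 110 104 104 105 107 114 139 180 214
  236 245 250 252 253 254 254]
 [247 240 233 216 193 172 140  96  69  60  57  57  57  58  61  76 106 145
  193 231 241 247 251 253 254]
 [241 230 212 178 134 108  93  69  50  45  49  49  51  51  51  53  60  81
  127 181 221 238 247 252 254]
 [234 215 178 125  88 100 117 104  78  55  46  46  51  51  52  51  51  54
   74 116 175 226 243 251 253]
 [228 192 134  80  86 130 153 145 122  93  66  51  47  48  51  53  52  51
   52  69 121 191 235 248 253]
 [217 164  94  72 114 154 168 166 155 137 109  79  57  46  47  51  52  51
   51  52  79 143 211 241 250]
 [209 141  76  92 140 166 172 172 169 162 147 123  96  71  54  48  48  51
   51  50  58 101 179 234 247]
 [201 123  74 112 153 170 172 172 173 171 166 156 139 117  87  61  47  46
   48  49  50  76 155 229 248]
 [191 105  70 109 148 166 170 172 173 172 171 169 163 154 132 101  72  55
   45  45  47  64 137 220 246]
 [182  93  57  83 119 143 160 169 172 172 172
[... 801 characters left out ...]
238 195 124  74  55  53  54  56  54  55  53  51  48  57  76 102 131
  150 150 134 153 218 248 253]
 [247 243 231 183 120  73  57  54  55  54  55  53  54  50  49  51  63  87
  115 124 132 185 240 253 254]
 [251 248 243 229 181 123  84  65  56  53  53  54  53  52  51  53  66  92
  127 150 176 227 250 254 254]
 [254 252 248 242 230 192 152 117  84  68  65  63  62  65  71  94 128 165
  198 215 231 246 253 254 254]
 [254 254 252 248 244 236 223 194 159 140 135 129 123 130 143 170 204 228
  238 243 248 252 254 254 254]
 [254 254 253 252 250 248 245 239 230 223 219 211 205 212 221 229 239 245
  248 251 252 253 254 254 254]]
bar 166 [ 0.51318766 -0.0083795 ] 57.70447587967911 [0.01833212 0.06222137]
```

```bash
for i in 1 2 3; do python3 -m handwheel '0 0 0 -0.03 -0.0244 0 0;0 0 0 -0.03 -0.0244 0 0;0 0 0 -0.03 -0.0244 0 0;0 0 0 -0.03 -0.0244 0 0;0 0 0 -0.03 -0.0244 0 0'; done; python3 -m handwheel '0 0 0 -0.029 -0.0245 0 0;0 0 0 0 0 0 0;0 0 0 0 0 0 0'
```

```text
t: 0.57
tcp_pos: [0.3086, 0.3625, 0.231]
orientation: [[-0.928, 0.373, -0.0], [0.373, 0.928, -0.0], [0.0, -0.001, -1.0]]
wrist_force: [-0.5, 0.1, -0.1]
gripper_width: 0.0856
t: 0.98
tcp_pos: [0.4022, 0.1932, 0.2313]
orientation: [[-0.928, 0.373, 0.0], [0.373, 0.928, 0.0], [0.0, 0.0, -1.0]]
wrist_force: [0.6, 0.6, 0.3]
gripper_width: 0.0852
t: 1.4
tcp_pos: [0.4959, 0.0239, 0.2312]
orientation: [[-0.928, 0.374, -0.0], [0.374, 0.928, 0.0], [0.0, 0.0, -1.0]]
wrist_force: [0.1, 1.1, 0.4]
gripper_width: 0.0852
t: 1.65
tcp_pos: [0.5139, -0.0096, 0.2308]
orientation: [[-0.926, 0.377, -0.001], [0.377, 0.926, 0.0], [0.001, -0.0, -1.0]]
wrist_force: [0.1, 0.3, 0.6]
gripper_width: 0.085
```

```bash
for i in 1 2; do python3 -m handwheel '0 0 -0.116 0 0 0 0;0 0 -0.116 0 0 0 0;0 0 -0.116 0 0 0 0;0 0 -0.116 0 0 0 0;0 0 -0.116 0 0 0 0' >/dev/null; done; python3 -m handwheel '0 0 -0.116 0 0 0 0;0 0 -0.11 0 0 0 0;0 0 0 0 0 0 0;0 0 0 0 0 0 0'
python3 - <<'E'
from h import *
s=readout.sense(); print(s['joint_positions'],s['ft_torque'],s['wrist_force'])
p=imaging.camera_params('wrist'); im,d=imaging.capture('wrist'); cv2.imwrite('pics/w1.png',im[:,:,::-1]); np.savez('pics/w1.npz',T=p['world_from_camera'],d=d)
R=s['orientation'];print(np.degrees(np.arctan2(R[1,1],R[0,1])),s['tcp_pos'])
for X in [(.513,-.0085,.153),(.513,-.0085,.117)]: print(proj(p,X))
E
```

```text
t: 2.82
tcp_pos: [0.5123, -0.0065, 0.2312]
orientation: [[-0.538, -0.843, -0.001], [-0.843, 0.538, 0.0], [0.0, 0.001, -1.0]]
wrist_force: [-0.2, -1.0, -0.7]
gripper_width: 0.0852
[-9.54125770e-02  2.20110149e-01  1.63241073e+00  4.26116214e-04
  1.29000443e+00 -2.66877934e+00] [ 0.00939537 -0.05507398 -0.01451224] [-0.18528481 -0.97862141 -0.69023619]
147.43627616012202 [ 0.51233862 -0.00648694  0.23118724]
(np.float64(281.97273703070664), np.float64(216.31103066743108))
(np.float64(282.30263954376306), np.float64(201.92123189022612))
```

View pics/w1.png

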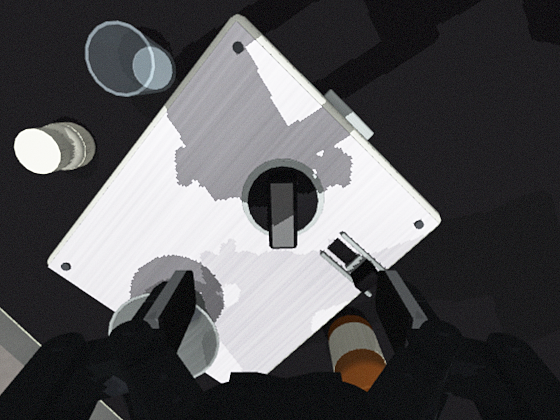

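The wrist view shows the bar upright in the picture, lined up with the tool: top face at about (283,215), skirt at about (283,201). The beaker, jar and bottle are clear. Next I'll measure it precisely.

```bash
cat > wb.py <<'E'
import sys
from h import *
# measure bar and skirt from wrist image: args name
def meas(name,u0=283,v0=215):
    im=cv2.imread(f'pics/{name}.png'); z=np.load(f'pics/{name}.npz'); p=dict(imaging.camera_params('wrist')); p['world_from_camera']=z['T']; d=z['d']
    T=z['T']; f,cx,cy=K(p); v,u=np.mgrid[0:420,0:560]
    P=np.stack([(u-cx)/f*d,-(v-cy)/f*d,-d],-1)@T[:3,:3].T+T[:3,3]
    m=(np.abs(P[...,2]-.153)<.005)&(d>0)&(np.hypot(P[...,0]-.513,P[...,1]+.0085)<.045)
    n,l,st,ce=cv2.connectedComponentsWithStats(m.astype(np.uint8)); k=1+np.argmax(st[1:,4])
    ys,xs=np.nonzero(l==k); W=np.array([onplane(p,a,b,.153)[:2] for a,b in zip(xs,ys)])
    r=cv2.minAreaRect(W.astype(np.float32)); b=cv2.boxPoints(r)
    w,e=np.linalg.eigh(np.cov(W.T)); 
    print('bar px',xs.mean(),ys.mean(),'z',np.median(P[...,2][l==k]),'mean',W.mean(0),'rect',r[0],r[1],'angle',np.degrees(np.arctan2(e[1,1],e[0,1]))%180)
    return p,im,P
if __name__=='__main__':
    p,im,P=meas(sys.argv[1])
    print('deck z',np.median(P[150:260,180:240,2]))
E
python3 wb.py w1
python3 - <<'E'
import cv2
im=cv2.imread('pics/w1.png')[140:310,200:440]
cv2.imwrite('pics/w1z.png',cv2.resize(im,None,fx=3.3,fy=3.3))
E
```

```text
bar px 282.4050144648023 212.77868852459017 z 0.15359676598223193 mean [ 0.5114068  -0.01036998] rect (0.5118635296821594, -0.009637650102376938) (0.055347949266433716, 0.021730823442339897) angle 58.94691963402676
deck z 0.11043886659382149
```

View pics/w1z.png

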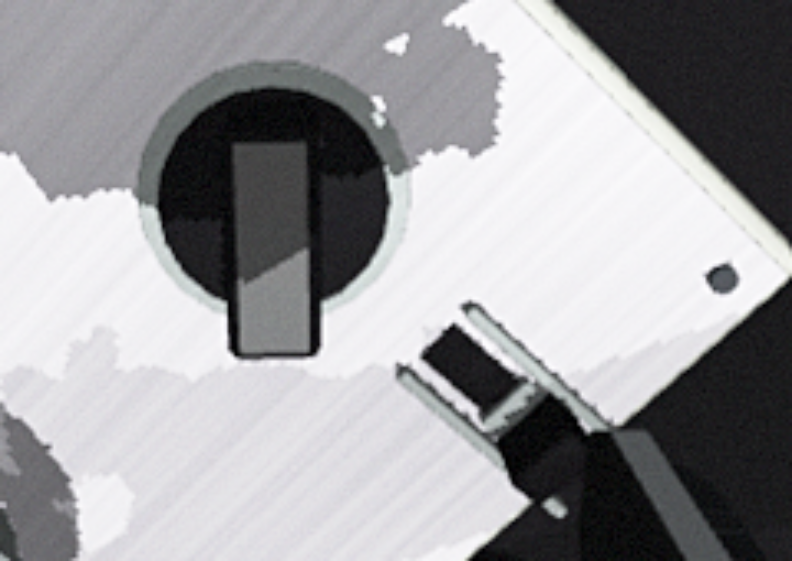

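```bash
python3 -m handwheel '0 0 0.02 0.0022 -0.0015 0.02 0;0 0 0 0 0 0.03 0;0 0 0 0 0 0.03 0;0 0 0 0 0 0.02 0;0 0 0 0 0 0.004 0'; python3 -m handwheel '0 0 0 0 0 0 0.2;0 0 0 0 0 0 0.4;0 0 0 0 0 0 0.55;0 0 0 0 0 0 0.7;0 0 0 0 0 0 0.8'; python3 -m handwheel '0 0 0 0 0 0 1;0 0 0 0 0 0 1;0 0 0 0 0 0 1;0 0 0 0 0 0 1;0 0 0 0 0 0 1'
cat > st.py <<'E'
from h import *
s=readout.sense(); R=s['orientation']; F=s['wrist_force'];M=s['ft_torque']
print('t %.2f'%s['t'],'yaw_y %.3f'%np.arctan2(R[1,1],R[0,1]),'tcp',s['tcp_pos'].round(4),'F',F.round(2),'M',M.round(3),'Ftool',(R.T@F).round(1),'w %.4f'%s['gripper_width'],'j1 %.3f j6 %.3f'%(s['joint_positions'][0],s['joint_positions'][5]),'tau6 %.3f'%s['effort'][5])
E
python3 st.py
```

```text
t: 3.28
tcp_pos: [0.5101, -0.0097, 0.1239]
orientation: [[-0.555, -0.832, -0.008], [-0.832, 0.555, 0.001], [0.003, 0.007, -1.0]]
wrist_force: [-0.7, 0.0, -0.8]
gripper_width: 0.0854
t: 3.7
tcp_pos: [0.5144, -0.0105, 0.1286]
orientation: [[-0.554, -0.832, 0.003], [-0.832, 0.554, -0.0], [-0.001, -0.002, -1.0]]
wrist_force: [-0.9, 0.7, 1.5]
gripper_width: 0.0255
t: 4.12
tcp_pos: [0.5132, -0.0097, 0.1287]
orientation: [[-0.555, -0.832, 0.001], [-0.832, 0.555, 0.001], [-0.002, 0.0, -1.0]]
wrist_force: [-2.9, 3.1, 7.3]
gripper_width: 0.0212
t 4.12 yaw_y 2.553 tcp [ 0.5132 -0.0097  0.1287] F [-2.88  3.1   7.3 ] M [ 0.328  0.469 -0.069] Ftool [-1.   4.1 -7.3] w 0.0212 j1 -0.102 j6 -2.656 tau6 -0.092
```

```bash
python3 -m handwheel '0 0 0.05 0 0 0 1;0 0 0.05 0 0 0 1;0 0 0.05 0 0 0 1;0 0 0.05 0 0 0 1;0 0 0.05 0 0 0 1'>/dev/null; python3 st.py;  python3 -m handwheel '0 0 0.05 0 0 0 1;0 0 0.05 0 0 0 1;0 0 0.05 0 0 0 1;0 0 0.05 0 0 0 1;0 0 0.05 0 0 0 1'>/dev/null; python3 st.py
```

```text
t 4.53 yaw_y 2.301 tcp [ 0.5133 -0.0098  0.1288] F [-3.47  2.    6.49] M [0.311 0.477 0.019] Ftool [ 1.2  3.8 -6.5] w 0.0209 j1 -0.102 j6 -2.404 tau6 -0.589
t 4.95 yaw_y 2.052 tcp [ 0.5133 -0.0098  0.1287] F [-2.83  1.2   5.55] M [0.281 0.465 0.105] Ftool [ 1.9  2.4 -5.6] w 0.0207 j1 -0.102 j6 -2.154 tau6 -0.546
```

```bash
for i in 1 2 3 4; do python3 -m handwheel '0 0 0.05 0 0 0 1;0 0 0.05 0 0 0 1;0 0 0.05 0 0 0 1;0 0 0.05 0 0 0 1;0 0 0.05 0 0 0 1'>/dev/null; python3 st.py; done
```

```text
t 5.37 yaw_y 1.801 tcp [ 0.5133 -0.01    0.1288] F [-2.64  2.1   6.91] M [0.297 0.457 0.218] Ftool [ 2.1  2.7 -6.9] w 0.0208 j1 -0.102 j6 -1.904 tau6 -0.444
t 5.78 yaw_y 1.551 tcp [ 0.5133 -0.01    0.1288] F [-2.67  1.14  5.8 ] M [0.177 0.457 0.002] Ftool [ 2.7  1.1 -5.8] w 0.0210 j1 -0.102 j6 -1.654 tau6 -0.653
t 6.20 yaw_y 1.301 tcp [ 0.5132 -0.0101  0.1287] F [-2.79  1.38  6.52] M [ 0.102  0.463 -0.014] Ftool [ 3.   0.6 -6.5] w 0.0213 j1 -0.102 j6 -1.404 tau6 -0.617
t 6.62 yaw_y 1.052 tcp [ 0.5131 -0.0102  0.1288] F [-2.88  1.09  7.38] M [0.154 0.594 0.076] Ftool [ 3.  -0.5 -7.4] w 0.0208 j1 -0.102 j6 -1.154 tau6 -0.577
```

```bash
python3 -m handwheel '0 0 0.05 0 0 0 1;0 0 0.05 0 0 0 1;0 0 0.05 0 0 0 1;0 0 0.05 0 0 0 1'>/dev/null; python3 st.py; for i in 1 2 3 4 5; do python3 -m handwheel '0 0 0.02 0 0 0 1;0 0 0 0 0 0 1' >/dev/null; python3 st.py; done
```

```text
t 6.95 yaw_y 0.852 tcp [ 0.5131 -0.0102  0.1287] F [-2.79  1.31  7.17] M [0.157 0.552 0.258] Ftool [ 3.  -0.9 -7.2] w 0.0207 j1 -0.102 j6 -0.954 tau6 -0.384
t 7.12 yaw_y 0.833 tcp [ 0.5131 -0.0103  0.1287] F [-2.88  0.42  6.85] M [0.13  0.552 0.068] Ftool [ 2.4 -1.6 -6.8] w 0.0212 j1 -0.102 j6 -0.936 tau6 0.269
t 7.28 yaw_y 0.813 tcp [ 0.5131 -0.0102  0.1287] F [-3.16  1.6   7.26] M [0.031 0.61  0.039] Ftool [ 3.4 -1.  -7.3] w 0.0211 j1 -0.102 j6 -0.916 tau6 0.204
t 7.45 yaw_y 0.793 tcp [ 0.5131 -0.0102  0.1287] F [-3.12  2.29  7.09] M [0.184 0.617 0.007] Ftool [ 3.8 -0.5 -7.1] w 0.0208 j1 -0.102 j6 -0.896 tau6 0.194
t 7.62 yaw_y 0.773 tcp [ 0.513  -0.0102  0.1287] F [-3.54  0.99  7.68] M [0.198 0.616 0.019] Ftool [ 3.2 -1.8 -7.7] w 0.0210 j1 -0.102 j6 -0.876 tau6 0.182
t 7.78 yaw_y 0.753 tcp [ 0.513  -0.0102  0.1287] F [-2.35  0.67  5.92] M [0.144 0.616 0.054] Ftool [ 2.1 -1.3 -5.9] w 0.0208 j1 -0.102 j6 -0.856 tau6 0.167
```

```bash
for i in 1 2 3 4 5 6 ; do python3 -m handwheel '0 0 0.02 0 0 0 1;0 0 0 0 0 0 1' >/dev/null; python3 st.py | sed 's/tcp.*M/M/'; done
```

```text
t 7.95 yaw_y 0.733 M [0.113 0.6   0.025] Ftool [ 0.9 -1.5 -6.3] w 0.0213 j1 -0.102 j6 -0.836 tau6 0.173
t 8.12 yaw_y 0.713 M [0.165 0.59  0.004] Ftool [ 2.4 -1.7 -7.7] w 0.0210 j1 -0.102 j6 -0.816 tau6 0.148
t 8.28 yaw_y 0.693 M [ 0.124  0.631 -0.024] Ftool [ 2.2 -2.  -7.7] w 0.0213 j1 -0.102 j6 -0.796 tau6 0.129
t 8.45 yaw_y 0.673 M [ 0.133  0.605 -0.061] Ftool [ 2.2 -2.9 -8. ] w 0.0208 j1 -0.102 j6 -0.776 tau6 0.119
t 8.62 yaw_y 0.653 M [ 0.097  0.615 -0.08 ] Ftool [ 2.7 -2.4 -7.2] w 0.0210 j1 -0.103 j6 -0.756 tau6 0.107
t 8.78 yaw_y 0.633 M [ 0.191  0.716 -0.062] Ftool [ 2.9 -0.9 -7.8] w 0.0213 j1 -0.103 j6 -0.736 tau6 0.100
```

```bash
for i in 1 2 3 4 5 6 7 8 9 10; do python3 -m handwheel '0 0 0.02 0 0 0 1;0 0 0 0 0 0 1' >/dev/null; python3 st.py | sed 's/tcp.*M/M/'; done
```

```text
t 8.95 yaw_y 0.613 M [ 0.141  0.665 -0.115] Ftool [ 1.9 -1.9 -7.1] w 0.0211 j1 -0.103 j6 -0.716 tau6 0.093
t 9.12 yaw_y 0.593 M [ 0.039  0.708 -0.121] Ftool [ 2.  -2.1 -7.2] w 0.0210 j1 -0.103 j6 -0.696 tau6 0.079
t 9.28 yaw_y 0.573 M [ 0.117  0.624 -0.092] Ftool [ 2.4 -1.9 -7.2] w 0.0212 j1 -0.103 j6 -0.675 tau6 0.071
t 9.45 yaw_y 0.553 M [0.143 0.669 0.041] Ftool [ 2.7 -2.  -8.2] w 0.0207 j1 -0.103 j6 -0.656 tau6 0.175
t 9.62 yaw_y 0.533 M [0.166 0.702 0.056] Ftool [ 1.5 -1.7 -7.4] w 0.0211 j1 -0.102 j6 -0.636 tau6 0.222
t 9.78 yaw_y 0.513 M [0.141 0.681 0.056] Ftool [ 3.3 -2.  -8.3] w 0.0210 j1 -0.103 j6 -0.616 tau6 0.213
t 9.95 yaw_y 0.493 M [0.26  0.696 0.046] Ftool [ 2.6 -2.6 -8.2] w 0.0208 j1 -0.102 j6 -0.596 tau6 0.202
t 10.12 yaw_y 0.473 M [0.037 0.615 0.035] Ftool [ 0.9 -1.7 -6.5] w 0.0209 j1 -0.102 j6 -0.576 tau6 0.193
t 10.28 yaw_y 0.453 M [0.071 0.635 0.055] Ftool [ 2.6 -3.2 -6.8] w 0.0209 j1 -0.103 j6 -0.556 tau6 0.176
t 10.45 yaw_y 0.433 M [0.224 0.6   0.015] Ftool [ 1.7 -1.6 -7.6] w 0.0210 j1 -0.103 j6 -0.536 tau6 0.165
```

```bash
for i in 1 2 3 4 5; do python3 -m handwheel '0 0 0.02 0 0 0 1;0 0 0 0 0 0 1' >/dev/null; python3 st.py | sed 's/tcp.*M/M/'; done
```

```text
t 10.62 yaw_y 0.413 M [0.046 0.707 0.065] Ftool [ 1.7 -2.3 -6. ] w 0.0207 j1 -0.102 j6 -0.516 tau6 0.154
t 10.78 yaw_y 0.393 M [ 0.149  0.664 -0.005] Ftool [ 2.1 -1.4 -8.1] w 0.0210 j1 -0.103 j6 -0.496 tau6 0.146
t 10.95 yaw_y 0.373 M [ 0.21   0.598 -0.047] Ftool [ 2.1 -2.3 -7. ] w 0.0209 j1 -0.103 j6 -0.476 tau6 0.133
t 11.12 yaw_y 0.353 M [ 0.166  0.69  -0.092] Ftool [ 1.3 -2.1 -8.8] w 0.0211 j1 -0.103 j6 -0.456 tau6 0.117
t 11.28 yaw_y 0.333 M [ 0.174  0.688 -0.055] Ftool [ 2.  -2.7 -8.3] w 0.0212 j1 -0.103 j6 -0.436 tau6 0.108
```

```bash
for i in 1 2 3 4 5 6; do python3 -m handwheel '0 0 0.02 0 0 0 1;0 0 0 0 0 0 1' >/dev/null; python3 st.py | sed 's/tcp.*M/M/'; done
```

```text
t 11.45 yaw_y 0.313 M [ 0.074  0.745 -0.1  ] Ftool [ 1.5 -2.5 -7.5] w 0.0209 j1 -0.103 j6 -0.416 tau6 0.095
t 11.62 yaw_y 0.293 M [ 0.23   0.634 -0.069] Ftool [ 2.2 -3.  -7.9] w 0.0212 j1 -0.103 j6 -0.396 tau6 0.088
t 11.78 yaw_y 0.273 M [ 0.026  0.698 -0.12 ] Ftool [ 1.5 -3.3 -6. ] w 0.0208 j1 -0.103 j6 -0.375 tau6 0.077
t 11.95 yaw_y 0.253 M [ 0.148  0.682 -0.113] Ftool [ 1.5 -2.7 -7.7] w 0.0209 j1 -0.103 j6 -0.356 tau6 0.092
t 12.12 yaw_y 0.233 M [0.148 0.698 0.094] Ftool [ 1.5 -3.2 -7.2] w 0.0206 j1 -0.103 j6 -0.336 tau6 0.220
t 12.28 yaw_y 0.213 M [0.127 0.663 0.179] Ftool [ 1.  -2.9 -6.2] w 0.0209 j1 -0.102 j6 -0.316 tau6 0.320
```

```bash
for i in 1 2 3; do python3 -m handwheel '0 0 0 0 0 0 1' >/dev/null; python3 st.py | sed 's/tcp.*M/M/'; done
python3 - <<'E'
from h import *
s=readout.sense()
for n in ['wrist','top','side']:
    p=imaging.camera_params(n); im,d=imaging.capture(n); cv2.imwrite(f'pics/{n[0]}2.png',im[:,:,::-1]); np.savez(f'pics/{n[0]}2.npz',T=p['world_from_camera'],d=d)
c=cv2.imread('pics/s2.png')[130:290,215:400]; cv2.imwrite('pics/s2z.png',cv2.resize(c,None,fx=3.4,fy=3.4,interpolation=cv2.INTER_CUBIC))
E
```

```text
t 12.37 yaw_y 0.214 M [0.211 0.624 0.147] Ftool [ 1.6 -3.4 -6.7] w 0.0206 j1 -0.102 j6 -0.317 tau6 0.186
t 12.45 yaw_y 0.214 M [0.217 0.639 0.132] Ftool [ 1.5 -3.3 -7.4] w 0.0208 j1 -0.102 j6 -0.317 tau6 0.172
t 12.53 yaw_y 0.214 M [0.232 0.674 0.175] Ftool [ 1.9 -3.4 -7.2] w 0.0209 j1 -0.102 j6 -0.317 tau6 0.170
```

View pics/w2.png

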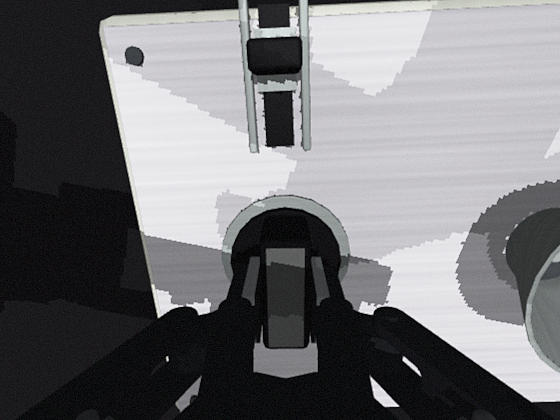

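View pics/s2z.png

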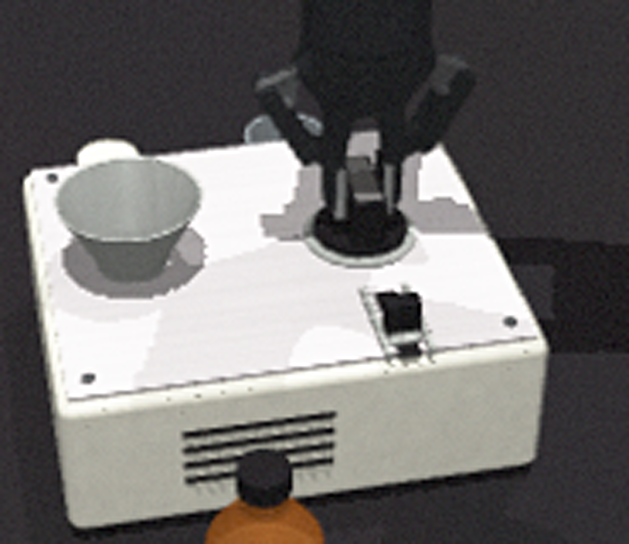

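```bash
python3 -m handwheel '0 0 0.01 0 0 0 1;0 0 0 0 0 0 1' >/dev/null; for i in 1 2 3; do python3 -m handwheel '0 0 0 0 0 0 1' >/dev/null; python3 st.py | sed 's/tcp.*M/M/'; done
```

```text
t 12.93 yaw_y 0.204 M [0.21  0.664 0.162] Ftool [ 0.8 -3.2 -6.6] w 0.0208 j1 -0.102 j6 -0.307 tau6 0.231
t 13.02 yaw_y 0.204 M [0.104 0.696 0.271] Ftool [ 0.4 -2.5 -6.4] w 0.0210 j1 -0.102 j6 -0.307 tau6 0.223
t 13.10 yaw_y 0.204 M [0.215 0.711 0.25 ] Ftool [ 0.4 -3.5 -7.3] w 0.0210 j1 -0.102 j6 -0.307 tau6 0.221
```

```bash
python3 -m handwheel '0 0 0.01 0 0 0 1;0 0 0 0 0 0 1' >/dev/null; for i in 1 2 3; do python3 -m handwheel '0 0 0 0 0 0 1' >/dev/null; python3 st.py | sed 's/tcp.*M/M/'; done
python3 - <<'E'
import wb; from h import *
for n in ['w1','w2']:
    p,im,P=wb.meas(n)
# edges of grey bar top by colour in w2
for n in ['w1','w2']:
    im=cv2.imread(f'pics/{n}.png')
    y0=180 if n=='w1' else 245
    c=im[y0:y0+110,230:340]; cv2.imwrite(f'pics/{n}zz.png',cv2.resize(c,None,fx=5,fy=5,interpolation=cv2.INTER_CUBIC))
E
```

```text
t 13.35 yaw_y 0.195 M [0.246 0.603 0.209] Ftool [ 2.1 -2.4 -7.6] w 0.0209 j1 -0.102 j6 -0.297 tau6 0.284
t 13.43 yaw_y 0.195 M [0.34  0.657 0.286] Ftool [ 2.4 -3.4 -8. ] w 0.0208 j1 -0.102 j6 -0.297 tau6 0.277
t 13.52 yaw_y 0.195 M [0.277 0.667 0.242] Ftool [ 1.6 -2.  -7.7] w 0.0209 j1 -0.102 j6 -0.297 tau6 0.277
bar px 282.4050144648023 212.77868852459017 z 0.15359676598223193 mean [ 0.5114068  -0.01036998] rect (0.5118635296821594, -0.009637650102376938) (0.055347949266433716, 0.021730823442339897) angle 58.94691963402676
bar px 285.54496 290.24816 z 0.15350354022967308 mean [ 0.51191942 -0.00511563] rect (0.5134035348892212, -0.006679285317659378) (0.04487241432070732, 0.05765357241034508) angle 102.80845608210574
```

View pics/w2zz.png

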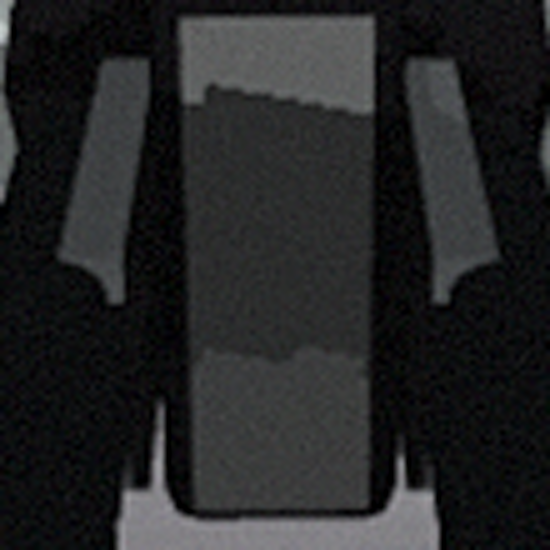

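View pics/w1zz.png

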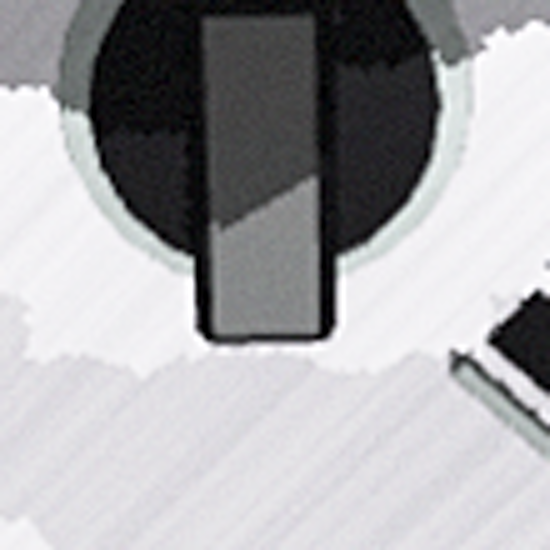

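```bash
python3 -m handwheel '0 0 -0.02 0 0 0 1;0 0 -0.02 0 0 0 1;0 0 0 0 0 0 1;0 0 0 0 0 0 1' >/dev/null; python3 st.py; python3 -m handwheel '0 0 0 0 0 0 0.7;0 0 0 0 0 0 0.6;0 0 0 0 0 0 0.5;0 0 0 0 0 0 0.5;0 0 0 0 0 0 0.5'>/dev/null; python3 st.py
python3 - <<'E'
from h import *
p=imaging.camera_params('wrist'); im,d=imaging.capture('wrist'); cv2.imwrite('pics/w3.png',im[:,:,::-1]); np.savez('pics/w3.npz',T=p['world_from_camera'],d=d)
c=im[220:380,190:390,::-1]; cv2.imwrite('pics/w3z.png',cv2.resize(c,None,fx=3.5,fy=3.5,interpolation=cv2.INTER_CUBIC))
E
```

```text
t 13.85 yaw_y 0.234 tcp [ 0.5128 -0.0103  0.1287] F [-2.83 -0.39  7.52] M [0.051 0.709 0.051] Ftool [ 0.3 -2.8 -7.5] w 0.0212 j1 -0.102 j6 -0.337 tau6 0.067
t 14.27 yaw_y 0.234 tcp [ 0.5135 -0.0105  0.1273] F [-0.5   0.49 -0.26] M [ 0.096 -0.031 -0.009] Ftool [ 0.6 -0.4  0.3] w 0.0430 j1 -0.103 j6 -0.337 tau6 0.000
```

View pics/w3z.png

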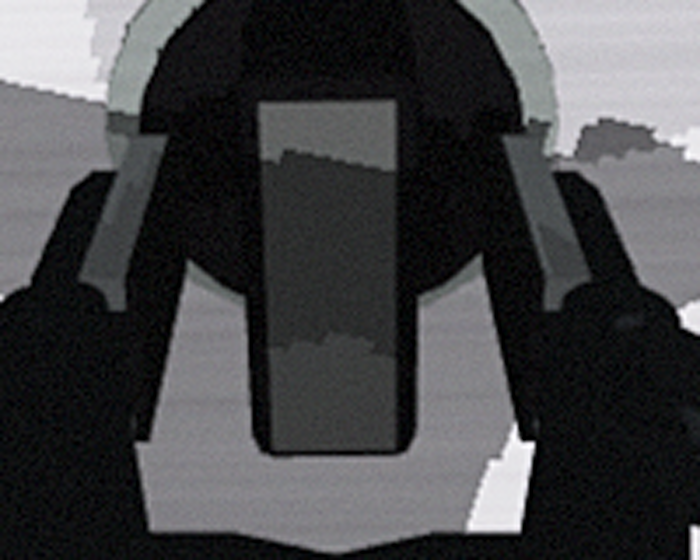

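Released, the bar stays lined up with the tool at yaw 0.234 rad. The torque also rose at about 5.5 N m/rad from there, so this is the stop, resting in its click. I'll regrip and turn back, watching the clicks.

```bash
python3 -m handwheel '0 0 0 0 0 0 0.7;0 0 0 0 0 0 1;0 0 0 0 0 0 1;0 0 0 0 0 0 1;0 0 0 0 0 0 1' >/dev/null; python3 st.py; for i in 1 2 3 4 5 6 7 8 9 10; do python3 -m handwheel '0 0 -0.02 0 0 0 1;0 0 -0.02 0 0 0 1;0 0 -0.02 0 0 0 1;0 0 0 0 0 0 1' >/dev/null; python3 st.py | sed 's/tcp.*M/M/'; done
```

```text
t 14.73 yaw_y 0.234 tcp [ 0.5131 -0.0105  0.1274] F [-1.36 -0.53  3.84] M [-0.078  0.285  0.073] Ftool [-0.2 -1.4 -3.8] w 0.0210 j1 -0.103 j6 -0.337 tau6 0.083
t 15.07 yaw_y 0.295 M [-0.037  0.42  -0.027] Ftool [-0.8 -2.1 -4.9] w 0.0211 j1 -0.103 j6 -0.398 tau6 -0.236
t 15.40 yaw_y 0.355 M [-0.128  0.456  0.024] Ftool [ 0.4 -2.8 -5. ] w 0.0211 j1 -0.103 j6 -0.458 tau6 -0.188
t 15.73 yaw_y 0.415 M [-0.115  0.41   0.024] Ftool [ 0.  -1.8 -4.8] w 0.0207 j1 -0.103 j6 -0.518 tau6 -0.166
t 16.07 yaw_y 0.476 M [0.022 0.482 0.095] Ftool [ 1.2 -1.5 -6.4] w 0.0214 j1 -0.103 j6 -0.578 tau6 -0.118
t 16.40 yaw_y 0.536 M [-0.164  0.404  0.048] Ftool [ 1.  -2.  -3.9] w 0.0210 j1 -0.103 j6 -0.638 tau6 -0.092
t 16.73 yaw_y 0.595 M [ 0.014  0.414 -0.083] Ftool [ 1.6 -2.2 -5.1] w 0.0211 j1 -0.103 j6 -0.698 tau6 -0.239
t 17.07 yaw_y 0.655 M [-0.042  0.342 -0.036] Ftool [-0.3 -1.7 -5.2] w 0.0211 j1 -0.103 j6 -0.758 tau6 -0.209
t 17.40 yaw_y 0.715 M [-0.011  0.437 -0.069] Ftool [ 2.1 -1.8 -5. ] w 0.0212 j1 -0.102 j6 -0.818 tau6 -0.180
t 17.73 yaw_y 0.775 M [-0.016  0.382  0.032] Ftool [ 2.8 -2.3 -6.6] w 0.0210 j1 -0.102 j6 -0.878 tau6 -0.130
t 18.07 yaw_y 0.836 M [-0.001  0.337  0.048] Ftool [ 1.  -0.4 -4.3] w 0.0208 j1 -0.102 j6 -0.938 tau6 -0.107
```

```bash
for i in 1 2 3 4 5 6 7 8 9; do python3 -m handwheel '0 0 -0.02 0 0 0 1;0 0 -0.02 0 0 0 1;0 0 -0.02 0 0 0 1;0 0 0 0 0 0 1' >/dev/null; python3 st.py | sed 's/tcp.*M/M/'; done
```

```text
t 18.40 yaw_y 0.895 M [-0.02   0.383 -0.085] Ftool [ 1.8 -1.  -5.3] w 0.0206 j1 -0.102 j6 -0.998 tau6 -0.237
t 18.73 yaw_y 0.955 M [ 0.029  0.329 -0.019] Ftool [ 1.9 -0.9 -3.8] w 0.0211 j1 -0.102 j6 -1.058 tau6 -0.209
t 19.07 yaw_y 1.015 M [0.077 0.428 0.008] Ftool [ 2.5 -0.2 -5.7] w 0.0212 j1 -0.102 j6 -1.118 tau6 -0.182
t 19.40 yaw_y 1.076 M [0.163 0.318 0.002] Ftool [ 2.2 -0.2 -4.9] w 0.0209 j1 -0.102 j6 -1.178 tau6 -0.142
t 19.73 yaw_y 1.136 M [0.263 0.328 0.047] Ftool [ 1.4 -0.2 -6.2] w 0.0209 j1 -0.102 j6 -1.238 tau6 -0.107
t 20.07 yaw_y 1.195 M [ 0.226  0.343 -0.064] Ftool [ 0.9  0.7 -5.6] w 0.0209 j1 -0.102 j6 -1.298 tau6 -0.237
t 20.40 yaw_y 1.255 M [ 0.14   0.292 -0.033] Ftool [ 2.4  0.4 -3.2] w 0.0213 j1 -0.102 j6 -1.358 tau6 -0.221
t 20.73 yaw_y 1.315 M [ 0.254  0.306 -0.042] Ftool [ 2.8  0.2 -4.4] w 0.0208 j1 -0.102 j6 -1.418 tau6 -0.184
t 21.07 yaw_y 1.375 M [0.345 0.362 0.047] Ftool [ 2.1  1.3 -6. ] w 0.0211 j1 -0.102 j6 -1.478 tau6 -0.149
```

Three click points are passed, at about 0.56, 0.87 and 1.18. The fourth should be at about 1.50.

```bash
python3 -m handwheel '0 0 -0.025 0 0 0 1;0 0 -0.025 0 0 0 1;0 0 -0.025 0 0 0 1;0 0 -0.025 0 0 0 1;0 0 0 0 0 0 1' >/dev/null; python3 st.py;python3 -m handwheel '0 0 -0.012 0 0 0 1;0 0 0 0 0 0 1' >/dev/null; python3 st.py;python3 -m handwheel '0 0 -0.012 0 0 0 1;0 0 0 0 0 0 1' >/dev/null; python3 st.py
```

```text
t 21.48 yaw_y 1.476 tcp [ 0.5136 -0.0099  0.1274] F [-1.69  2.45  5.47] M [0.426 0.335 0.109] Ftool [ 1.9  2.3 -5.5] w 0.0209 j1 -0.102 j6 -1.578 tau6 -0.152
t 21.65 yaw_y 1.487 tcp [ 0.5136 -0.0099  0.1274] F [-1.78  2.22  5.63] M [0.361 0.326 0.023] Ftool [ 2.   2.1 -5.6] w 0.0209 j1 -0.102 j6 -1.590 tau6 -0.017
t 21.82 yaw_y 1.499 tcp [ 0.5136 -0.0099  0.1274] F [-0.56  1.17  5.42] M [0.356 0.273 0.043] Ftool [ 0.6  1.1 -5.4] w 0.0209 j1 -0.102 j6 -1.602 tau6 -0.076
```

Yaw is 1.499 rad. I'll release, lift and look.

```bash
python3 -m handwheel '0 0 0 0 0 0 0.75;0 0 0 0 0 0 0.6;0 0 0 0 0 0 0.4;0 0 0 0 0 0 0.2;0 0 0 0 0 0 0'>/dev/null; python3 -m handwheel '0 0 0 0 0 0 0;0 0 0 0 0 0 0;0 0 0 0 0 -0.03 0;0 0 0 0 0 -0.035 0;0 0 0 0 0 -0.035 0'>/dev/null;python3 -m handwheel '0 0 0 0 0 0 0;0 0 0 0 0 0 0' >/dev/null; python3 st.py
python3 - <<'E'
from h import *
import wb
p=imaging.camera_params('wrist'); im,d=imaging.capture('wrist'); cv2.imwrite('pics/w4.png',im[:,:,::-1]); np.savez('pics/w4.npz',T=p['world_from_camera'],d=d)
wb.meas('w4')
E
```

```text
t 22.82 yaw_y 1.498 tcp [ 0.5153 -0.0107  0.2298] F [ 0.32 -1.02 -0.1 ] M [-0.025 -0.004 -0.027] Ftool [-0.4 -1.   0.1] w 0.0854 j1 -0.103 j6 -1.601 tau6 -0.000
bar px 286.4444973797046 212.84373511195807 z 0.15352311021393897 mean [ 0.51078459 -0.00854487] rect (0.5119946002960205, -0.008694091811776161) (0.021725671365857124, 0.05570784956216812) angle 176.11188391671448
```

View pics/w4.png

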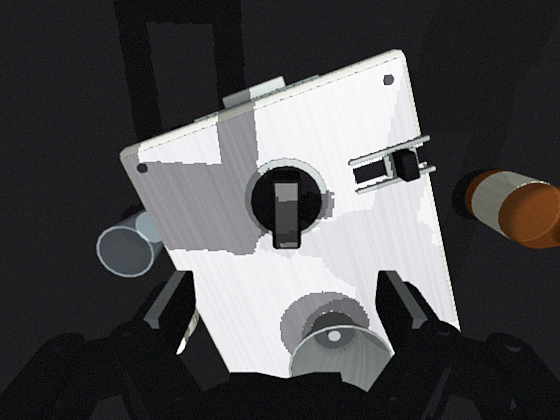

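Run:
```python
from h import *
z=np.load('pics/w4.npz')
for n,u0,v0 in [('w4',405,165),('w2',274,56)]:
    z=np.load(f'pics/{n}.npz'); p=dict(imaging.camera_params('wrist')); T=z['T']; p['world_from_camera']=T; d=z['d']
    f,cx,cy=K(p); v,u=np.mgrid[0:420,0:560]
    P=np.stack([(u-cx)/f*d,-(v-cy)/f*d,-d],-1)@T[:3,:3].T+T[:3,3]
    w=(abs(u-u0)<45)&(abs(v-v0)<40)&(np.abs(P[...,2]-.135)<.006)
    nn,l,st,ce=cv2.connectedComponentsWithStats(w.astype(np.uint8)); k=1+np.argmax(st[1:,4]); print(n,st[k],ce[k],np.median(P[...,2][l==k]))
    ys,xs=np.nonzero(l==k); W=np.array([onplane(p,a,b,.135)[:2] for a,b in zip(xs,ys)],np.float32); r=cv2.minAreaRect(W); print(r)
    c=r[0]-np.array([.5128,-.0095]); e=np.array([.9668,.2554]); print('mill rel',c@e, c@np.array([-e[1],e[0]]))
    im=cv2.imread(f'pics/{n}.png'); cv2.imwrite(f'pics/{n}lock.png',cv2.resize(im[max(0,v0-60):v0+60,u0-80:u0+80],None,fx=4.5,fy=4.5,interpolation=cv2.INTER_CUBIC))
    # rails: heights around
    rr=(abs(u-u0)<60)&(abs(v-v0)<50)&(P[...,2]>.113)&(P[...,2]<.13); print('heights',np.percentile(P[...,2][rr],[10,50,90]),rr.sum())
# deck edges in w4 by depth -> yaw of mill
z=np.load('pics/w4.npz');T=z['T'];d=z['d'];p['world_from_camera']=T
P=np.stack([(u-cx)/f*d,-(v-cy)/f*d,-d],-1)@T[:3,:3].T+T[:3,3]
m=(abs(P[...,2]-.11)<.004)&(v<260)
ys,xs=np.nonzero(m); W=np.array([onplane(p,a,b,.11)[:2] for a,b in zip(xs,ys)],np.float32); print(cv2.minAreaRect(W))
```

```text
w4 [398 151  23  32 504] [409.24007937 166.59126984] 0.1351572442943898
((0.4866475760936737, 0.0864691287279129), (0.022675268352031708, 0.013447518460452557), 15.516042709350586)
mill rel -0.0007736479555273377 0.09946228271982194
heights [0.11405317 0.11612136 0.1209987 ] 1246
w2 [ 247   37   56   36 1870] [274.61283422  54.35294118] 0.1351739464129087
((0.48740532994270325, 0.08705849200487137), (0.021738167852163315, 0.012301402166485786), 14.837482452392578)
mill rel 0.00010947184664961318 0.09983854880294324
heights [0.11402514 0.11573069 0.11721975] 2754
((0.48864221572875977, 0.04966704547405243), (0.3845539689064026, 0.17320771515369415), 85.83287048339844)
```

View pics/w2lock.png

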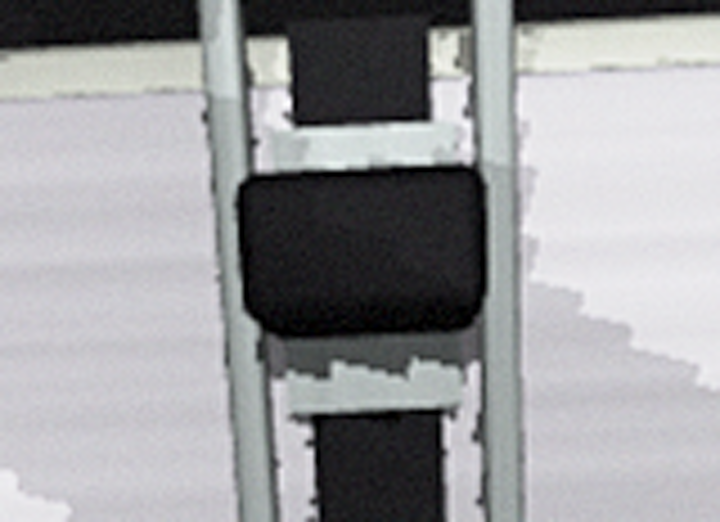

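View pics/w4lock.png

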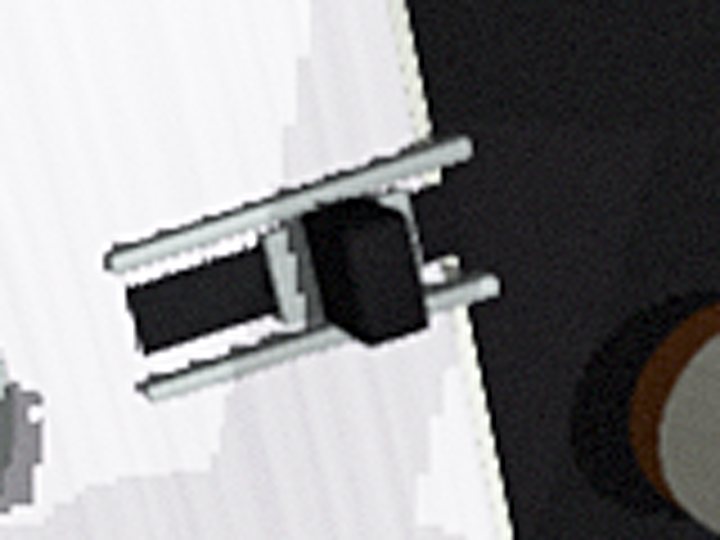

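The lock pictures show the thumb between two rails, about 6 mm tall, with its centre at (0.4872, 0.0868). The outer side is free. I'll close the fingers, turn in line with the mill, and move over.

```bash
for i in 1 2; do python3 -m handwheel '0 0 0.113 0 0 0 1;0 0 0.113 0 0 0 1;0 0 0.113 0 0 0 1;0 0 0.113 0 0 0 1;0 0 0.113 0 0 0 1' >/dev/null; done; python3 -m handwheel '0 0 0.11 0.03 0 0 1;0 0 0 0.03 0 0 1;0 0 0 0.03 0 0 1;0 0 0 0.03 0 0 1;0 0 0 0 0 0 1'>/dev/null;  python3 -m handwheel '0 0 0 0 0 0 1;0 0 0 0 0 0 1;0 0 0 0 0 0 1'>/dev/null; python3 st.py
python3 - <<'E'
from h import *
s=readout.sense(); R=s['orientation']; print(R.round(3)); print(R.T@(np.array([.4800,.1139,.123])-s['tcp_pos']))
E
```

```text
t 24.37 yaw_y 0.257 tcp [0.4794 0.1037 0.2265] F [ 0.2  -0.91  0.  ] M [-0.019 -0.02   0.017] Ftool [-0.9 -0.  -0. ] w 0.0001 j1 0.127 j6 -0.130 tau6 -0.004
[[-0.254  0.967 -0.001]
 [ 0.967  0.254 -0.001]
 [-0.    -0.002 -1.   ]]
[0.00972762 0.00329681 0.10349426]
```

```bash
python3 -m handwheel '0 0 0 0.01 0.003 0 1;0 0 0 0 0 0.03 1;0 0 0 0 0 0.03 1;0 0 0 0 0 0 1;0 0 0 0 0 0 1'>/dev/null; python3 st.py
python3 - <<'E'
from h import *
s=readout.sense(); R=s['orientation']; print(R.T@(np.array([.4800,.1139,.123])-s['tcp_pos']))
for n in ['wrist','side']:
    im,d=imaging.capture(n); cv2.imwrite(f'pics/{n[0]}5.png',im[:,:,::-1])
c=cv2.imread('pics/s5.png')[130:330,215:415]; cv2.imwrite('pics/s5z.png',cv2.resize(c,None,fx=3,fy=3))
E
```

```text
t 24.78 yaw_y 0.257 tcp [0.4787 0.1146 0.1662] F [0.72 0.38 0.38] M [ 0.02  -0.047  0.016] Ftool [ 0.2  0.8 -0.4] w -0.0004 j1 0.149 j6 -0.108 tau6 0.005
[-0.00101874  0.00128003  0.04315853]
```

View pics/w5.png

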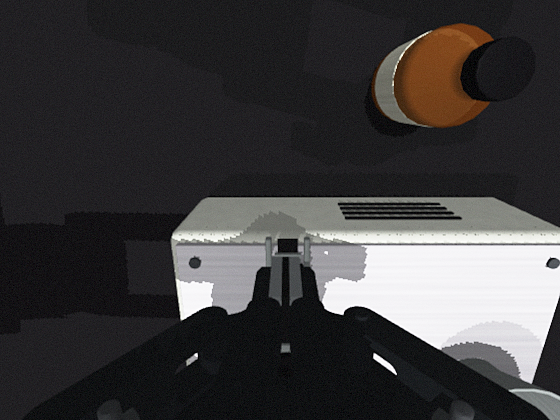

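View pics/s5z.png

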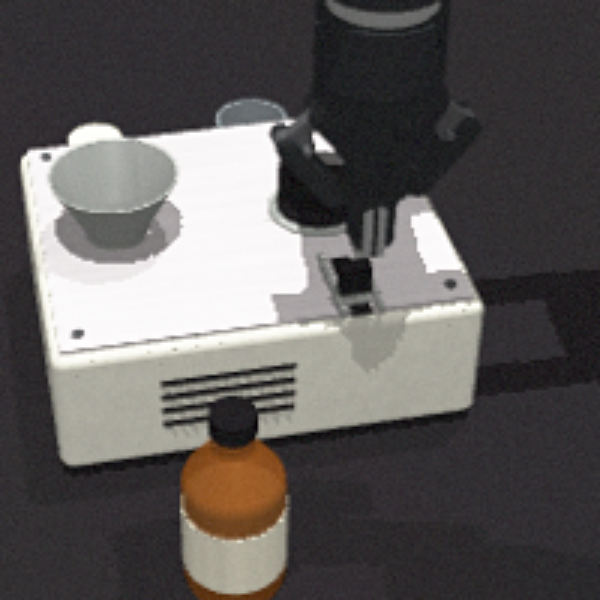

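The side view shows the fingers above and outside the thumb. The wrist view shows them centred on the rails at about x=287. I'll go down watching the force.

```bash
python3 -m handwheel '0 0 0 0 0 0.01 1;0 0 0 0 0 0.01 1;0 0 0 0 0 0 1'>/dev/null; python3 st.py; python3 -m handwheel '0 0 0 0 0 0.01 1;0 0 0 0 0 0.01 1;0 0 0 0 0 0 1'>/dev/null; python3 st.py; python3 -m handwheel '0 0 0 0 0 0.003 1;0 0 0 0 0 0 1;0 0 0 0 0 0 1'>/dev/null; python3 st.py
```

```text
t 25.13 yaw_y 0.258 tcp [0.4797 0.1149 0.1468] F [-0.11  0.03 -0.29] M [-0.016  0.029  0.001] Ftool [ 0.1 -0.1  0.3] w -0.0002 j1 0.149 j6 -0.108 tau6 0.000
t 25.38 yaw_y 0.258 tcp [0.4794 0.1149 0.1267] F [-0.1   0.51  0.01] M [-0.028  0.019  0.035] Ftool [ 0.5  0.  -0. ] w 0.0003 j1 0.149 j6 -0.108 tau6 0.000
t 25.63 yaw_y 0.258 tcp [0.4804 0.1151 0.1249] F [ 0.29  0.69 -0.13] M [-0.038  0.008 -0.004] Ftool [0.6 0.5 0.1] w -0.0000 j1 0.150 j6 -0.108 tau6 0.000
```

```bash
cat > lk.py <<'E'
from h import *
s=readout.sense(); R=s['orientation']; c=s['tcp_pos'][:2]-np.array([.5128,-.0095]); print('t %.2f ymill %.4f xmill %.4f'%(s['t'],c@np.array([-.2554,.9668]),c@np.array([.9668,.2554])),'Ftool',(R.T@s['wrist_force']).round(1),'z %.4f'%s['tcp_pos'][2])
E
for i in 1 2 3; do python3 -m handwheel '0 0 0 -0.003 0 0 1;0 0 0 0 0 0 1'>/dev/null; python3 lk.py; done; for i in 1 2 3 4; do python3 -m handwheel '0 0 0 -0.002 0 0 1;0 0 0 0 0 0 1'>/dev/null; python3 lk.py; done
```

```text
t 25.80 ymill 0.1253 xmill 0.0005 Ftool [ 0.5  0.2 -0.5] z 0.1248
t 25.97 ymill 0.1223 xmill 0.0002 Ftool [ 0.6  0.8 -0.1] z 0.1245
t 26.13 ymill 0.1193 xmill 0.0001 Ftool [-0.7 -0.1  0.4] z 0.1244
t 26.30 ymill 0.1175 xmill 0.0000 Ftool [-0.1  0.6  0.4] z 0.1243
t 26.47 ymill 0.1158 xmill 0.0000 Ftool [1.1 0.2 0.9] z 0.1243
t 26.63 ymill 0.1139 xmill -0.0000 Ftool [ 2.6  0.4 -0.1] z 0.1243
t 26.80 ymill 0.1117 xmill -0.0000 Ftool [ 1.8 -0.  -0.1] z 0.1243
```

```bash
for i in 1 2 3 4; do python3 -m handwheel '0 0 0 -0.0015 0 0 1;0 0 0 0 0 0 1'>/dev/null; python3 lk.py; done
```

```text
t 26.97 ymill 0.1102 xmill -0.0000 Ftool [1.7 0.3 0.5] z 0.1243
t 27.13 ymill 0.1086 xmill -0.0000 Ftool [ 1.7 -0.2  0.3] z 0.1243
t 27.30 ymill 0.1071 xmill -0.0000 Ftool [ 2.5  0.  -1.2] z 0.1243
t 27.47 ymill 0.1055 xmill -0.0000 Ftool [ 1.3  0.4 -0.2] z 0.1243
```

```bash
for i in 1 2 3 4; do python3 -m handwheel '0 0 0 -0.001 0 0 1;0 0 0 0 0 0 1;0 0 0 0 0 0 1'>/dev/null; python3 lk.py; done
```

```text
t 27.72 ymill 0.1046 xmill -0.0000 Ftool [ 1.8 -0.6  0.4] z 0.1243
t 27.97 ymill 0.1045 xmill -0.0000 Ftool [4.9 0.2 0.8] z 0.1243
t 28.22 ymill 0.1044 xmill -0.0000 Ftool [ 8.   0.6 -0.4] z 0.1243
t 28.47 ymill 0.1044 xmill -0.0000 Ftool [10.7  0.8 -1.4] z 0.1243
```

A hard end came about 12 mm after contact. I'll back off, lift and check.

```bash
python3 -m handwheel '0 0 0 0.006 0 0 1;0 0 0 0.015 0 0 1;0 0 0 0 0 -0.03 1;0 0 0 0 0 -0.04 1;0 0 0 0 0 -0.04 1'>/dev/null; for i in 1 2; do python3 -m handwheel '0 0 0 0.035 0 0 1;0 0 0 0.035 0 0 1;0 0 0 0.035 0 0 1;0 0 0 0.03 0 0 1'>/dev/null; done; python3 -m handwheel '0 0 0 0 0 0 1;0 0 0 0 0 0 1'>/dev/null; python3 st.py
python3 - <<'E'
from h import *
for n in ['wrist','top','side']:
    p=imaging.camera_params(n); im,d=imaging.capture(n); cv2.imwrite(f'pics/{n[0]}6.png',im[:,:,::-1]); np.savez(f'pics/{n[0]}6.npz',T=p['world_from_camera'],d=d)
t=cv2.imread('pics/t6.png')[150:300,190:390]; cv2.imwrite('pics/t6z.png',cv2.resize(t,None,fx=4,fy=4,interpolation=cv2.INTER_CUBIC))
E
```

```text
t 29.72 yaw_y 0.261 tcp [0.4125 0.3712 0.2341] F [-0.2  -0.59  0.19] M [ 0.002 -0.037 -0.043] Ftool [-0.5 -0.3 -0.2] w 0.0001 j1 0.658 j6 0.397 tau6 0.080
```

View pics/t6z.png

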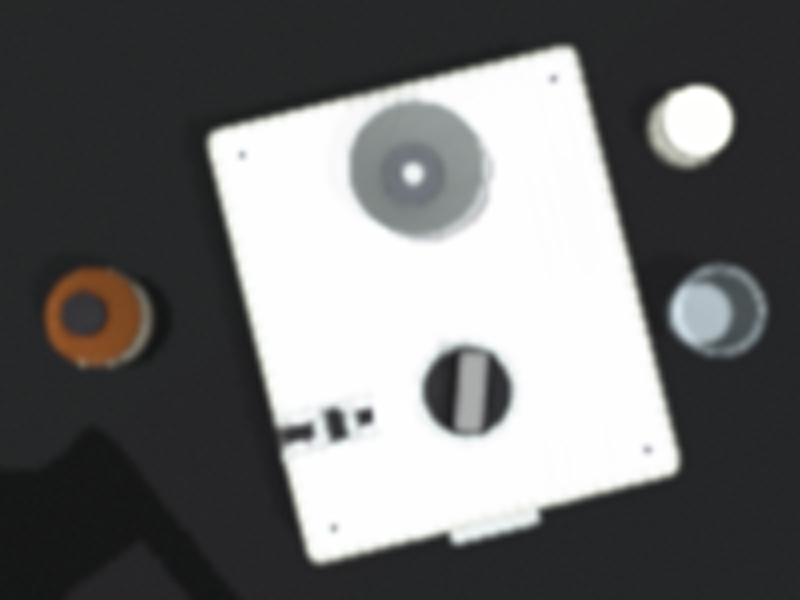

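View pics/s6.png

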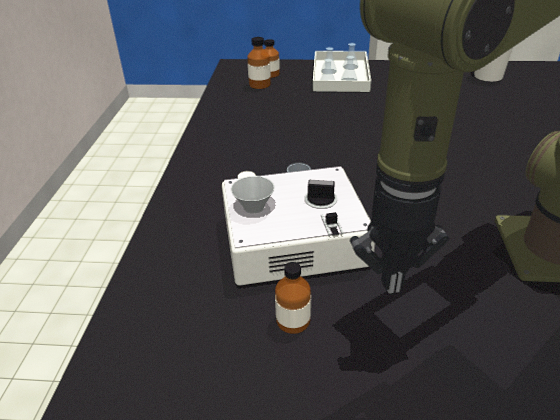

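The top view shows the bar now nearly along the picture's vertical at (308,248). The lock thumb has shifted towards the dial, to about (274,256). The bottle, beaker and jar sit at the same pixels as before. One last numeric check, then hand in.

Run:
```python
from h import *
p=imaging.camera_params('top'); g=cv2.imread('pics/t6.png',0)
s2=np.zeros_like(g); cv2.ellipse(s2,(308,248),(14,6),95,0,360,1,-1)
ys,xs=np.nonzero((g>105)&(g<215)&(s2>0)); W=np.array([onplane(p,u,v,0.153)[:2] for u,v in zip(xs,ys)]); w,e=np.linalg.eigh(np.cov(W.T)); print('bar angle',np.degrees(np.arctan2(e[1,1],e[0,1]))%180,W.mean(0))
a=cv2.imread('pics/top0.png').astype(int);b=cv2.imread('pics/t6.png').astype(int); d=np.abs(a-b).max(2)
for n,(u,v) in dict(bottle=(214,230),jar=(363,181),beaker=(370,228),hopper=(295,192)).items(): print(n,(d[v-14:v+15,u-14:u+15]>40).sum())
from rig import job
print(job.hand_in())
```

```text
bar angle 175.48372808845534 [ 0.5129921  -0.00965729]
bottle 0
jar 0
beaker 0
hopper 0
the job is handed in; nothing more can be done
None
```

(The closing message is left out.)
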